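Reset the articulator's click stop, seat the lower cast and close the bite

ROBOT

A 7-joint arm with a two-finger parallel gripper is mounted at the origin on a cart in front of the work surface, level with it; the furniture and walls round the work are solid. World frame = base frame: x ahead of the robot, y to its left, z up, the work surface at z = 0. Lengths are in mm, angles in rad, forces in N, time in s.
With the tool pointing down it reaches from about 350 to 900 mm from the base axis. Payload 19.9 kg.
Tool frame: the origin (TCP) lies between the finger pads; the fingertips stand 17 mm ahead of it and the grasp point (between the pads) lies 2 mm behind it; z points along the fingers, y is the line along which they close (so a half turn about z gives the same grasp; the last joint's range is limited). The gripper opens to 94 mm and grips with 3 to 60 N. Pads are 16 mm wide; open, the fingers measure 119 mm over their backs; the gripper's body (75 mm by 177 mm) begins 78 mm behind the grasp point.
Start: joints at [-1.341, 0.417, -0.01, 1.614, 0.005, 1.111, -0.053], TCP at [167.179, 602.206, 222.425] pointing down, gripper open.
Joint ranges: [-2.81, 2.81], [-0.39, 2.02], [-1.27, 1.25], [0.06, 2.57], [-1.19, 4.33], [0.19, 2], [-2.82, 2.82]. Speed limits (rad/s): [1.89, 1.89, 2.39, 2.39, 3.01, 3.01, 3.01].

INTERFACE

Orientations are given as [roll, pitch, yaw] about the fixed x, y, z axes, in that order (R = Rz(yaw) Ry(pitch) Rx(roll)).
In Python, from cell import * gives the robot as it stands. The module is installed in compiled form; this text tells all that it offers.
- The arm moves only by the tool move_arm, never from a script. Its argument "moves" is text: rows parted by semicolons, each of 7 numbers parted by spaces: the turn, a rotation vector about the tool's x, y, z in degrees, then the shift along the tool's x, y, z in mm, then the opening, from -1 (shut) to 1 (fully open). A call has exactly 10 rows; each row is the pose to reach, as a shift and turn from the pose commanded when the call began, along the tool's axes at that moment; what a row does not reach only later rows make up. A row lasts 1/12 s, in which the tool goes at most 41.7 mm and 7.16 degrees, less where a joint would pass 70% of its speed; a pose out of reach is approached as far as the arm can. A call with a gripper value outside its range is refused whole. The fingers move at their own pace and stop on an object; "squeeze" is the grip in N (left out, the last holds). Time passes only in rows, so rows that repeat a pose let the fingers close, or fill a call up. It gives the time, the measured TCP pose, the force, the opening and the grip force at its end, in the units of the state.
- state(): the state, without advancing time (a new reading comes with each control period).
- grab_frame(name): name is "scene" or "top" or "wrist"; returns a dict with "frame" (400x640x3 uint8, red, green, blue), "z_map" (400x640 float32, mm along the optical axis (not along the pixel's ray), 0 where there is no reading), "fx", "fy", "cx", "cy" (pixels), "R" (3x3) and "t" (3): a world point X has camera coordinates R X + t. Camera axes: x right, y down, z forward; pixel columns grow to the right and rows downward; lengths in mm; the calibration is good to about 2 mm. The wrist camera is an equidistant fisheye: a pixel r from the principal point sees the ray r / f radians off the axis. A picture is of the moment at which its call begins.
- finish_job(): hands the job in; it is judged then, once.
The state is a dict: "time_s": time; "joint_pos": joint angles; "qd": joint speeds; "joint_efforts": joint torques, N m; "tool_pos": TCP position; "eef_rot": TCP orientation; "contact_force": force on the tool from outside, world axes, zero at the start; "wrist_torque": the same for the moment, N m; "grip_width": finger opening in mm; "grip_force": force on a finger pad.
Only numpy, scipy, OpenCV 4.12 (cv2) and the standard library are available. Lean on these libraries where they do the work, as an engineer would, in place of code of your own. Each camera call takes 0.05 s, during which the arm holds its last target. There are 200 camera calls.

TASK

Set up the dental articulator for a new case: screw the knurled click dial clockwise fully home to its stop, then back it out anticlockwise by exactly four clicks. Take the lower cast out of the case pan and seat it teeth up on the articulator's cast plate, centred, its straight heel against the rail and its rounded front towards the dial. Then swing the upper frame gently down until its pin rests on the stop screw above the dial, and leave everything else where it is.

Things in the scene. Friction and masses are not known exactly. Their poses are not given: they have to be found in the camera images.
- articulator: Pale aluminium dental articulator, 220 mm long, fixed on the bench. Origin under its middle on the bench; front (dial end) at -x, hinge at +x, y across. Along x: dial axis -88 mm, cast plate -32 to +28 mm, two hinge uprights at +88 mm (y = +-38 mm). Beside the plate there is finger room; behind a seated cast are the rail and the raised upper frame.
- dial (a joint): Turn of the click dial, rad: 0 = fully home (clockwise from above) on its hard stop; grows anticlockwise, one click per 0.349 (20 deg), at most 3.49. A sprung ball holds it in each click: about 0.1 N m to leave one, then it snaps into the next. Found 3 to 6 clicks out. Each click lifts the stop screw 0.75 mm; a push of 20 N on the screw does not turn it.
- dial_grip (a point): On the dial's axis, 46 mm above the bench; its axes turn with the dial. The dial is a knurled steel cylinder, diameter 30 mm, z = 36 to 54 mm, axis vertical, with a short black line on its top, which faces the white mark on the housing when home; the brass stop screw stands out of its middle. Below it is a dark housing, 44 x 46 mm, top at z = 34.5 mm: keep the fingertips above that.
- stop_top (a point): Centre of the flat top of the brass stop screw on the dial's axis: 60.5 mm above the bench with the dial home, 0.75 mm higher per click; the incisal pin of the closed upper frame rests here.
- upper_frame (a joint): Opening of the upper frame about its rear hinge, rad: 0.02 when its pin rests on the stop screw at four clicks; grows as it opens; found raised and leaning back at 1.80 to 1.95. The hinge is stiff (0.36 N m): the frame stays where it is left and does not fall; 2 to 5 N near its end moves it.
- frame_hinge (a point): On the hinge axis of the upper frame, 96 mm above the bench, 88 mm behind the articulator's origin; the axis runs along the articulator's y. Fixed to the articulator, with the articulator's axes. Opening swings the beam's end up and back.
- beam_top (a point): On the outer face (the top, when closed) of the upper frame's beam, 160 mm from the hinge; a good place to push. Moves with the frame: -x along the beam to its end, z out of the outer face. Beam 26 mm wide, 8 mm thick, ending 188 mm from the hinge. At 176 mm a boss and the end of the pin stand up to 7 mm out of this face, at 92 mm a 6 mm screw head. The upper cast hangs under it.
- pin_tip (a point): Lower end of the incisal pin (8 mm) at the end of the upper frame, 176 mm from the hinge axis; meets stop_top when closed.
- lower_cast: Tan plaster cast, 52 x 67 x 26 mm, 50 g, teeth up in the pan's larger compartment. Origin under the middle of its base; x to its rounded front, -x to its straight heel. Base 10 mm high. Its sides are parallel (65 mm apart) only from x = -23 to -4 mm, further forward it narrows to a blunt tip: take it across the sides about 10 mm behind the origin, or along x between heel and tip.
- cast_heel (a point): Middle of the cast's heel at its base, 26 mm behind the cast's origin.
- cast_front (a point): Middle of the cast's front at its base, 26 mm ahead of the cast's origin.
- seat_heel (a point): On the cast plate (60 x 68 mm, top at z = 30 mm), against the middle of the heel rail (6 x 46 mm, top at z = 38 mm) at the plate's rear edge: where the cast's heel belongs. Has the articulator's axes.
- seat_front (a point): On the cast plate's top (z = 30 mm), 52 mm in front of seat_heel, towards the dial: where the cast's front belongs.
- case_pan: Grey plastic case pan, fixed on the bench; walls 3 mm thick, 34 mm high, floor 3 mm. Origin under the middle of the larger compartment, 120 mm long (x) but only 77 mm wide (y): finger room before and behind the cast, none at its sides. The cast's front points to the pan's +x. The smaller compartment (50 mm wide, towards -y) holds the wax rim. The bench in front of the pan is free.
- wax_rim: Pink wax bite rim, 24 x 37 x 9 mm, in the pan's smaller compartment; stays there.
- powder_jar: Powder jar with a lid, 36 mm in diameter, 43 mm high, standing behind the bur box; stays there. Origin under its middle.
- dropper_bottle: White dropper bottle, 26 mm in diameter, 56 mm high, standing near the powder jar; stays there. Origin under its middle.
- spatula: Red-handled wax brush, 101 mm long, 8 mm thick, lying on the bench in front of the open wooden bur box; stays there. The raised lid of the bur box, between articulator and pan, stands 151 mm high: pass above it.
Things that resemble listed ones, but are neither listed nor needed, are in the scene too. Of the things shaped like the lower_cast, the tan one is meant.

How it is judged:
By the outcome, as a careful person would: the job done as asked, in the order asked, and still so for the second after the job is handed in, with the robot touching nothing.
It also fails if it takes over 72 s, if anything falls off the work surface, if the arm or the gripper's body presses on something with over 40 N, if the wrist force passes 120 N, or if a joint passes its speed limit or range.

## Working session

There is one attempt and no reset: what is moved stays moved. The work goes in short steps, Python scripts to look and compute and a tool call to move; the robot and the scene stay as the last step left them, time stands still between calls to the robot, and variables do not carry over. Pictures are saved under pics/ and viewed, at most 10 in all, crops included, and the job is handed in when it is done.

Besides the shell and the picture viewer there is one more tool, called after "Emit:" as name(argument=value, ...), one argument or row to a line, values as JSON. move_arm: Moves the arm, as the interface text tells. Its arguments: {"type":"object","properties":{"moves":{"type":"string"},"squeeze":{"type":"number"}},"required":["moves"]}

```bash
mkdir -p pics; cat > h.py <<'E'
from cell import *
import numpy as np, cv2, pickle
def snap(n):
    g=grab_frame(n); pickle.dump(g,open(f'{n}.pkl','wb')); return g
def load(n): return pickle.load(open(f'{n}.pkl','rb'))
def px(g,u,v,z=None,plane=None):
    # world point from pixel (pinhole) by depth or at world height plane
    u=np.asarray(u,float);v=np.asarray(v,float)
    d=np.stack([(u-g['cx'])/g['fx'],(v-g['cy'])/g['fy'],np.ones_like(u)],-1)
    R=np.array(g['R']);t=np.array(g['t']); C=-R.T@t; dw=d@R
    if plane is not None: s=((plane-C[2])/dw[...,2])[...,None]
    else:
        if z is None: z=g['z_map'][v.astype(int),u.astype(int)]
        s=np.asarray(z)[...,None]
    return C+dw*s
def proj(g,X):
    c=np.array(g['R'])@np.array(X)+np.array(g['t']); return g['fx']*c[0]/c[2]+g['cx'],g['fy']*c[1]/c[2]+g['cy']
def crop(g,u0,v0,u1,v1,k,name): cv2.imwrite('pics/'+name,cv2.resize(g['frame'][v0:v1,u0:u1,::-1],None,fx=k,fy=k,interpolation=cv2.INTER_CUBIC))
E
python3 - <<'E'
from h import *
a=snap('top');b=snap('scene')
for n,g in(('top',a),('scene',b)):
    print(n,g['fx'],g['cx'],g['cy'],-np.array(g['R']).T@np.array(g['t']),np.round(g['R'],2).tolist())
cv2.imwrite('pics/top1.png',a['frame'][:,:,::-1]);cv2.imwrite('pics/scene1.png',b['frame'][:,:,::-1]);print(state())
E
```

```text
top 361.7775791852868 314.7620804375663 196.79182146769296 [ 384.26306649 -117.48945657  987.68723325] [[0.02, -1.0, 0.02], [-0.99, -0.03, -0.16], [0.16, -0.02, -0.99]]
scene 455.03829368423175 331.84695884985683 200.2898150357228 [-280.02948472 -601.84418312 1068.36321908] [[0.5, -0.87, 0.0], [-0.62, -0.36, -0.7], [0.61, 0.35, -0.72]]
{'time_s': 0.1, 'joint_pos': array([-1.34151853,  0.4178854 , -0.01033605,  1.61407324,  0.00476424,
        1.11067659, -0.05299981]), 'qd': array([ 0.00042636,  0.00024477,  0.00057952, -0.00111142,  0.00159249,
       -0.00071256,  0.00073019]), 'joint_efforts': array([ 9.82600795e-04, -8.52603507e+01,  6.39777202e-01, -4.26701367e+01,
       -4.89301141e-02,  1.62923435e-02,  4.29254874e-05]), 'tool_pos': array([167.10391941, 601.94310996, 221.92284419]), 'eef_rot': array([-3.14057951e+00,  1.25838872e-04,  2.87088170e+00]), 'contact_force': array([-0.25179311,  0.51911832,  0.02974553]), 'wrist_torque': array([-0.03211944,  0.08330252, -0.00472482]), 'grip_force': 0.0, 'grip_width': 93.96019890793985}
```

View pics/top1.png

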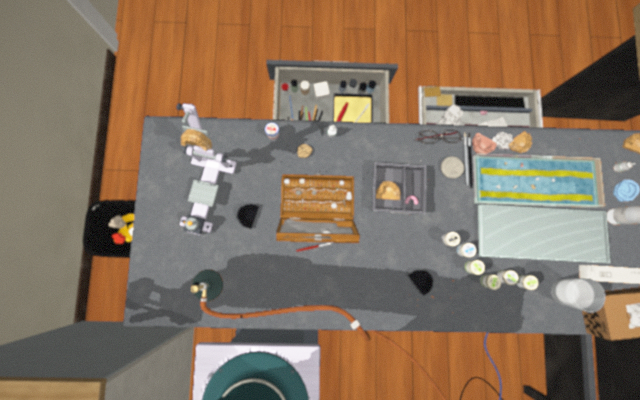

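View pics/scene1.png

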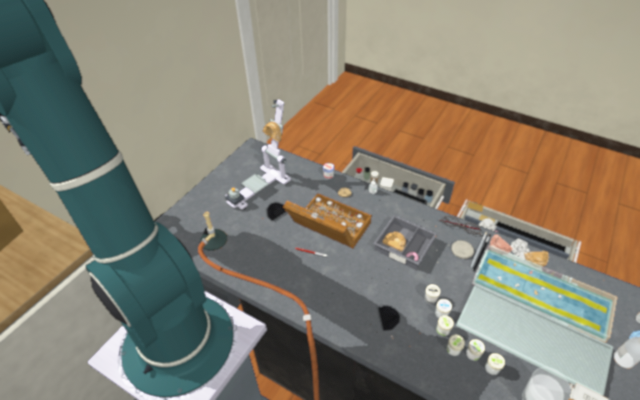

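Top view: the articulator has its dial at about (195,225) and its hinge at about (212,160). The case pan is at (400,188). Candidates for the tan cast are (388,190) in the pan's larger compartment, the orange one at (484,143), the white one at (503,141), the tan one at (521,143), a scrap at (304,151), and the upper cast on the frame at (195,138). By the description it is the one in the pan at (388,190).

```bash
python3 - <<'E'
from h import *
g=load('top')
a=cv2.resize(g['frame'][95:245,165:255,::-1],None,fx=4,fy=4,interpolation=cv2.INTER_CUBIC)
b=cv2.resize(g['frame'][155:220,365:435,::-1],None,fx=5,fy=5,interpolation=cv2.INTER_CUBIC)
c=np.zeros((600,720,3),np.uint8);c[:600,:360]=a;c[:325,365:715]=b;cv2.imwrite('pics/crop1.png',c)
for n,u,v in [('dial',196,225),('plate',203,192),('hinge',212,160),('cast',388,190),('lid',318,238),('pan c',400,188)]:
    print(n,px(g,u,v).round())
E
```

```text
dial [453. 167.  52.]
plate [542. 162.  31.]
hinge [634. 147.  19.]
cast [ 564. -337.   14.]
lid [ 422. -143.  153.]
pan c [ 573. -374.    2.]
```

View pics/crop1.png

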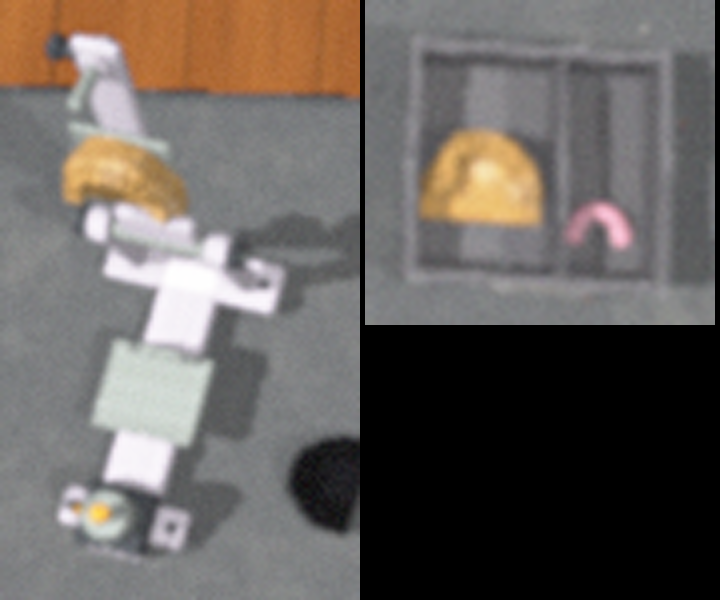

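Emit:
move_arm(
  moves="0 0 0 -40 -36 0 0; 0 0 0 -80 -72 0 0; 0 0 0 -110 -100 0 0; 0 0 0 -140 -130 0 0; 0 0 0 -170 -156 0 0; 0 0 0 -200 -184 0 0; 0 0 0 -230 -210 0 0; 0 0 0 -260 -238 0 0; 0 0 0 -290 -266 0 0; 0 0 0 -290 -266 0 0",
)

```text
time_s: 0.93
tool_pos: [377.5, 263.8, 222.5]
eef_rot: [-3.141, 0.0, 2.866]
contact_force: [0.8, -0.9, 0.3]
grip_width: 47.0
grip_force: 0.0
```

Emit:
move_arm(
  moves="0 0 0 -30 -28 0 0; 0 0 0 -60 -55 0 0; 0 0 0 -90 -82 0 0; 0 0 0 -90 -82 0 0; 0 0 0 -90 -82 0 0; 0 0 0 -90 -82 0 0; 0 0 0 -90 -82 0 0; 0 0 0 -90 -82 0 0; 0 0 0 -90 -82 0 0; 0 0 0 -90 -82 0 0",
)

```text
time_s: 1.77
tool_pos: [440.0, 165.8, 222.5]
eef_rot: [-3.142, -0.0, 2.872]
contact_force: [0.5, 0.2, 0.7]
grip_width: 47.0
grip_force: 0.0
```

```bash
python3 - <<'E'
from h import *
s=state();print(s['time_s'],s['tool_pos'],s['eef_rot'],s['joint_pos'],s['grip_width'])
g=snap('wrist');print(g['fx'],g['cx'],g['cy'],-np.array(g['R']).T@np.array(g['t']),np.round(g['R'],3).tolist(),(g['z_map']>0).mean())
cv2.imwrite('pics/w1.png',cv2.resize(g['frame'][:,:,::-1],(800,500),interpolation=cv2.INTER_CUBIC))
E
```

```text
1.7667 [439.95608259 165.80313705 222.4578261 ] [-3.14155498e+00 -5.50931071e-05  2.87192837e+00] [-0.70727324  0.13900464  0.30800555  1.99388273 -0.04944949  1.0157832
  0.92515112] 46.965593740910634
309.70691628693146 320.1229295880706 198.4445264670807 [375.42779582 183.96467293 384.77407954] [[0.267, 0.964, -0.001], [0.937, -0.259, 0.233], [0.224, -0.063, -0.972]] 0.91854296875
```

View pics/w1.png

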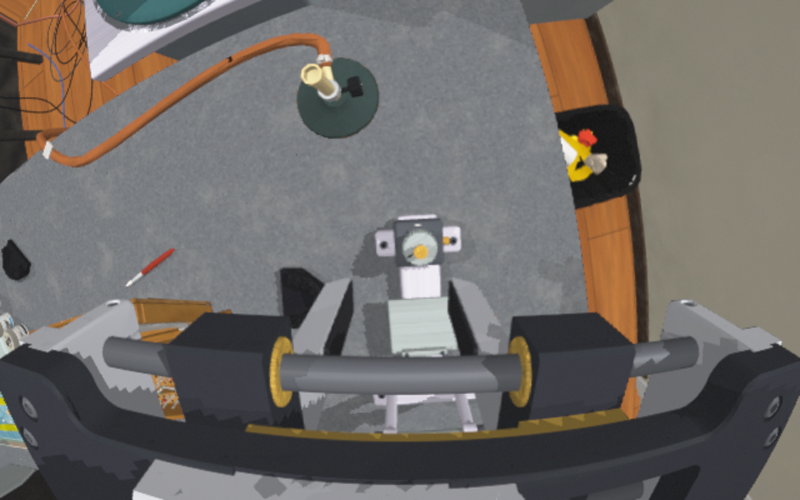

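The wrist view shows the dial at (420,247) on the 800-wide picture, with flange blocks at (385,243) and (455,240), the plate at (421,325), and the empty vice-like stand at (338,97). I'll enlarge the dial and plate.

```bash
cat >> h.py <<'E'
def ray(g,u,v):
    u=np.asarray(u,float)-g['cx'];v=np.asarray(v,float)-g['cy'];r=np.hypot(u,v)+1e-9;th=r/g['fx']
    return np.stack([np.sin(th)*u/r,np.sin(th)*v/r,np.cos(th)],-1)
def wpx(g,u,v,plane=None):
    d=ray(g,u,v);R=np.array(g['R']);C=-R.T@np.array(g['t'])
    if plane is None: z=g['z_map'][np.round(v).astype(int),np.round(u).astype(int)]; s=(z/d[...,2])[...,None]; return C+(d@R)*s
    dw=d@R; return C+dw*((plane-C[2])/dw[...,2])[...,None]
E
python3 - <<'E'
from h import *
g=load('wrist')
crop(g,290,165,390,240,8,'w1c.png')
for u,v in [(336,193),(308,195),(364,192),(336,215),(336,240),(330,262),(345,262)]: print(u,v,wpx(g,np.array(u),np.array(v)).round(1))
E
```

```text
336 193 [450.3 180.8  54.3]
308 195 [451.5 147.2  20.1]
364 192 [465.6 213.6  21.3]
336 215 [485.7 173.4  17.3]
336 240 [512.7 165.7  30.4]
330 262 [539.9 150.9  29.8]
345 262 [545.1 169.1  29.6]
```

View pics/w1c.png

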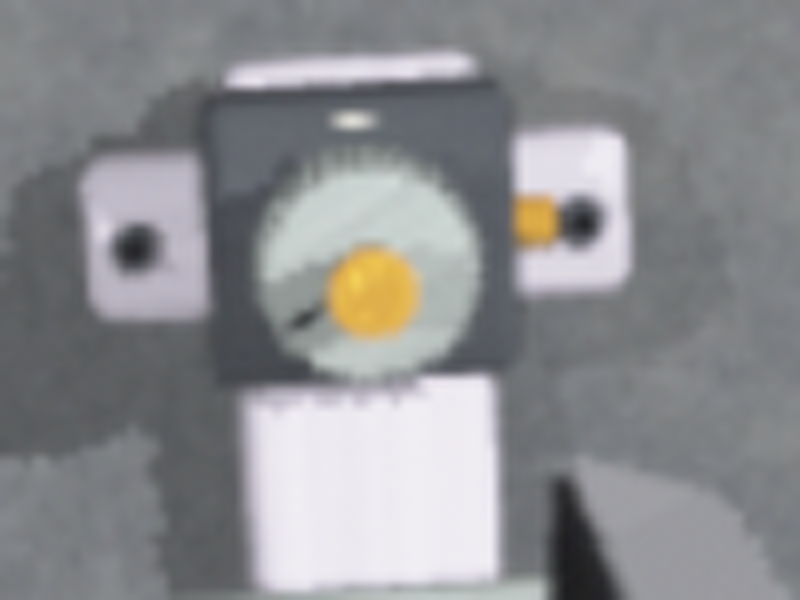

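```bash
python3 - <<'E'
from h import *
g=load('wrist')
c=lambda u,v:(290+np.array(u)/8-.5+.06,165+np.array(v)/8-.5+.06)
P=lambda u,v,z:wpx(g,*c(u,v),plane=z)
print('dial',P(370,272,54),'screw',P(375,292,63.5))
D=P(370,272,54);L=P(305,318,54)-D;M=P(352,119,34.5)-D
a=np.degrees(np.arctan2(L[1],L[0]));m=np.degrees(np.arctan2(M[1],M[0]));print('line',a,'mark',m,'ccw out',(a-m)%360,'mark dist',np.hypot(*M[:2]),'line r',np.hypot(*L[:2]))
for e in [((207,95),(222,383)),((512,95),(517,375)),((207,95),(512,95)),((222,383),(517,375))]:
    p,q=[P(*x,34.5) for x in e]; print('edge',p,q,np.degrees(np.arctan2(*(q-p)[[1,0]])),np.linalg.norm(q-p))
for n,f,gg in(('wrist',wpx,g),('top',px,load('top'))):
    v,u=np.mgrid[0:400,0:640];W=f(gg,u,v)
    k=(abs(W[...,2]-30)<2)&(np.hypot(W[...,0]-540,W[...,1]-160)<75)&(gg['z_map']>0)
    n_,lab,st,ce=cv2.connectedComponentsWithStats(k.astype(np.uint8));i=1+st[1:,4].argmax()
    Q=W[lab==i][:,:2].astype(np.float32);print(n,len(Q),cv2.minAreaRect(Q),Q.mean(0))
    k=(abs(W[...,2]-34.5)<2)&(np.hypot(W[...,0]-455,W[...,1]-170)<50);Q=W[k][:,:2].astype(np.float32);print(' housing',len(Q),cv2.minAreaRect(Q) if len(Q)>5 else '')
E
```

```text
dial [456.41011897 179.01053092  54.        ] screw [456.9223015  179.09693348  63.5       ]
line -69.19265472253043 mark 170.40987114139804 ccw out 120.39747413607154 mark dist 17.996947880814535 line r 11.036171199431932
edge [429.77134674 162.88892848  34.5       ] [471.62223984 153.4524058   34.5       ] -12.706535815143994 42.90157589285888
edge [441.34625082 205.14388315  34.5       ] [482.0860617  195.69916692  34.5       ] -13.052315780934036 41.82026847169546
edge [429.77134674 162.88892848  34.5       ] [441.34625082 205.14388315  34.5       ] 74.68075499348485 43.8116377071132
edge [471.62223984 153.4524058   34.5       ] [482.0860617  195.69916692  34.5       ] 76.08874760085365 43.52333158627107
wrist 2010 ((540.8338012695312, 161.22769165039062), (68.65946960449219, 60.24298858642578), 77.58704376220703) [538.7337  158.81302]
 housing 674 ((456.9132080078125, 179.02542114257812), (44.48904800415039, 43.89542770385742), 75.89623260498047)
top 400 ((541.3596801757812, 163.69371032714844), (68.08936309814453, 59.75082015991211), 78.05412292480469) [538.64685 163.48111]
 housing 120 ((457.3417053222656, 180.6318817138672), (45.565155029296875, 43.360755920410156), 77.39842224121094)
```

Emit:
move_arm(
  moves="0 0 0 -12.6 17.2 30 0; 0 0 0 -12.6 17.2 65 0; 0 0 0 -12.6 17.2 100 0; 0 0 0 -12.6 17.2 125 0; 0 0 0 -12.6 17.2 140 0; 0 0 0 -12.6 17.2 152 0; 0 0 0 -12.6 17.2 160 0; 0 0 0 -12.6 17.2 168 0; 0 0 0 -12.6 17.2 168 0; 0 0 0 -12.6 17.2 168 0",
)

```text
time_s: 2.65
tool_pos: [457.1, 178.5, 54.6]
eef_rot: [-3.142, 0.0, 2.871]
contact_force: [-0.0, 0.3, -0.2]
grip_width: 47.0
grip_force: 0.0
```

Emit:
move_arm(
  moves="0 0 0 0 0 0 -1; 0 0 0 0 0 0 -1; 0 0 0 0 0 0 -1; 0 0 0 0 0 0 -1; 0 0 0 0 0 0 -1; 0 0 0 0 0 0 -1; 0 0 0 0 0 0 -1; 0 0 0 0 0 0 -1; 0 0 0 0 0 0 -1; 0 0 0 0 0 0 -1",
  squeeze=30,
)

```text
time_s: 3.48
tool_pos: [457.3, 178.8, 55.0]
eef_rot: [3.141, 0.001, 2.871]
contact_force: [-0.5, 1.1, 6.8]
grip_width: 29.1
grip_force: 30.0
```

Emit:
move_arm(
  moves="0 0 7 0 0 0 -1; 0 0 14 0 0 0 -1; 0 0 21 0 0 0 -1; 0 0 28 0 0 0 -1; 0 0 35 0 0 0 -1; 0 0 42 0 0 0 -1; 0 0 49 0 0 0 -1; 0 0 56 0 0 0 -1; 0 0 63 0 0 0 -1; 0 0 70 0 0 0 -1",
)

```text
time_s: 4.32
tool_pos: [457.0, 178.5, 54.9]
eef_rot: [3.141, -0.0, 1.643]
contact_force: [-3.8, -0.8, 10.8]
grip_width: 29.6
grip_force: 30.0
```

Emit:
move_arm(
  moves="0 0 7 0 0 0 -1; 0 0 14 0 0 0 -1; 0 0 21 0 0 0 -1; 0 0 28 0 0 0 -1; 0 0 35 0 0 0 -1; 0 0 42 0 0 0 -1; 0 0 47 0 0 0 -1; 0 0 50 0 0 0 -1; 0 0 52 0 0 0 -1; 0 0 54 0 0 0 -1",
)

```text
time_s: 5.15
tool_pos: [457.0, 178.8, 54.9]
eef_rot: [-3.141, -0.0, 0.706]
contact_force: [-1.9, 2.6, 7.3]
grip_width: 29.2
grip_force: 30.0
```

```bash
python3 - <<'E'
from h import *
s=state();print(s['time_s'],s['tool_pos'],s['eef_rot'],s['joint_pos'],s['contact_force'],s['wrist_torque'],s['grip_force'],(2.871-s['eef_rot'][2])*57.2958)
E
```

```text
5.15 [456.97533148 178.81711684  54.93547604] [-3.14103968e+00 -3.40628870e-04  7.05569012e-01] [-1.07681463  0.55958986  0.79790772  2.09022259 -0.60410776  0.73429102
 -0.75324511] [-1.91203734  2.55829231  7.32813212] [0.5231391  0.58668357 0.44886595] 30.000837743282318 124.07010079555738
```

Emit:
move_arm(
  moves="0 0 -7 0 0 0 -1; 0 0 -14 0 0 0 -1; 0 0 -20 0 0 0 -1; 0 0 -26 0 0 0 -1; 0 0 -32 0 0 0 -1; 0 0 -38 0 0 0 -1; 0 0 -44 0 0 0 -1; 0 0 -50 0 0 0 -1; 0 0 -56 0 0 0 -1; 0 0 -62 0 0 0 -1",
)

```text
time_s: 5.98
tool_pos: [457.1, 178.9, 54.9]
eef_rot: [3.141, -0.001, 1.794]
contact_force: [-2.9, 2.2, 7.1]
grip_width: 29.3
grip_force: 30.0
```

Emit:
move_arm(
  moves="0 0 -5 0 0 0 -1; 0 0 -10 0 0 0 -1; 0 0 -14 0 0 0 -1; 0 0 -17 0 0 0 -1; 0 0 -19 0 0 0 -1; 0 0 -21 0 0 0 -1; 0 0 -21 0 0 0 -1; 0 0 -21 0 0 0 -1; 0 0 -21 0 0 0 0; 0 0 -21 0 0 0 0",
)

```text
time_s: 6.82
tool_pos: [457.0, 178.4, 54.6]
eef_rot: [3.142, 0.0, 2.155]
contact_force: [-0.0, -1.1, 0.1]
grip_width: 39.5
grip_force: 0.0
```

Emit:
move_arm(
  moves="0 0 0 0 0 0 0; 0 0 0 0 0 0 0; 0 0 0 0 0 -15 0; 0 0 0 0 0 -40 0; 0 0 0 0 0 -80 0; 0 0 0 0 0 -120 0; 0 0 0 0 0 -160 0; 0 0 0 0 0 -170 0; 0 0 0 0 0 -170 0; 0 0 0 0 0 -170 0",
)

```text
time_s: 7.65
tool_pos: [456.9, 178.6, 224.4]
eef_rot: [3.141, -0.0, 2.156]
contact_force: [-0.2, 0.7, -0.2]
grip_width: 46.9
grip_force: 0.0
```

```bash
python3 - <<'E'
from h import *
s=state();print(s['time_s'],s['tool_pos'],s['eef_rot'],s['joint_pos'])
g=snap('wrist');D=np.array([456.9,178.9,54.])
def wproj(g,X):
    c=np.array(g['R'])@X+np.array(g['t']);th=np.arctan2(np.hypot(*c[:2]),c[2]);k=g['fx']*th/np.hypot(*c[:2]);return g['cx']+k*c[0],g['cy']+k*c[1]
# rectified view: world XY plane z=54, 8 px/mm, up=+x, left=+y
n=400;i,j=np.mgrid[0:n,0:n];W=np.stack([D[0]+(n/2-i)/8,D[1]+(n/2-j)/8,np.full(i.shape,54.)],-1)
c=W@np.array(g['R']).T+np.array(g['t']);rr=np.hypot(c[...,0],c[...,1]);k=g['fx']*np.arctan2(rr,c[...,2])/rr
im=cv2.remap(g['frame'],(g['cx']+k*c[...,0]).astype(np.float32),(g['cy']+k*c[...,1]).astype(np.float32),cv2.INTER_CUBIC)
cv2.imwrite('pics/dial2.png',im[:,:,::-1]);print(wproj(g,D))
E
```

```text
7.65 [456.87498951 178.59459597 224.37330675] [ 3.14089727e+00 -2.73347617e-04  2.15551914e+00] [-0.91381421  0.18913489  0.54053471  1.95317839 -0.11370991  1.02797357
  0.26240034]
(np.float64(320.16432378083306), np.float64(187.00286176711018))
```

View pics/dial2.png

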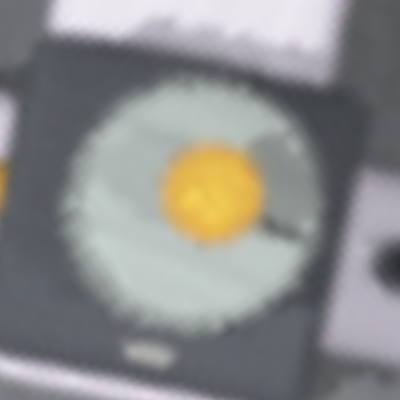

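Dial line at (285,230) and mark at (148,352), which works out to about 83° anticlockwise of home. That is four clicks. Next I go to the pan.

Emit:
move_arm(
  moves="0 0 0 -35 -15 0 0.6; 0 0 0 -70 -30 0 0.6; 0 0 0 -105 -45 0 0.6; 0 0 0 -140 -60 0 0.6; 0 0 0 -175 -76 0 0.6; 0 0 0 -210 -91 0 0.6; 0 0 0 -245 -106 0 0.6; 0 0 0 -280 -121 0 0.6; 0 0 0 -315 -136 0 0.6; 0 0 0 -350 -151 0 0.6",
)

```text
time_s: 8.53
tool_pos: [523.5, -198.5, 222.7]
eef_rot: [-3.139, -0.001, 2.155]
contact_force: [-0.1, 0.8, 0.2]
grip_width: 75.3
grip_force: 0.0
```

Emit:
move_arm(
  moves="0 0 5 -35 -15 0 0.6; 0 0 12 -70 -30 0 0.6; 0 0 18 -105 -45 0 0.6; 0 0 25 -134 -58 0 0.6; 0 0 32 -134 -58 0 0.6; 0 0 34.7 -134 -58 0 0.6; 0 0 34.7 -134 -58 0 0.6; 0 0 34.7 -134 -58 0 0.6; 0 0 34.7 -134 -58 0 0.6; 0 0 34.7 -134 -58 0 0.6",
)

```text
time_s: 9.37
tool_pos: [549.7, -340.2, 224.2]
eef_rot: [-3.141, -0.0, 1.552]
contact_force: [0.6, 0.4, 0.1]
grip_width: 75.3
grip_force: 0.0
```

```bash
cat >> h.py <<'E'
def rect(g,c,z,n,k):
    i,j=np.mgrid[0:n,0:n];W=np.stack([c[0]+(n/2-i)/k,c[1]+(n/2-j)/k,np.full(i.shape,float(z))],-1)
    c=W@np.array(g['R']).T+np.array(g['t']);rr=np.hypot(c[...,0],c[...,1]);k=g['fx']*np.arctan2(rr,c[...,2])/rr
    return cv2.remap(g['frame'],(g['cx']+k*c[...,0]).astype(np.float32),(g['cy']+k*c[...,1]).astype(np.float32),cv2.INTER_CUBIC)
def castpose(g,c,zb,rad=60):
    # tan colour + depth -> points on the cast's base ledge/teeth, footprint
    v,u=np.mgrid[0:400,0:640];W=wpx(g,u,v);hsv=cv2.cvtColor(g['frame'],cv2.COLOR_RGB2HSV)
    k=(hsv[...,0]>10)&(hsv[...,0]<25)&(hsv[...,1]>80)&(np.hypot(W[...,0]-c[0],W[...,1]-c[1])<rad)&(W[...,2]>zb+1)&(g['z_map']>0)
    Q=W[k];r=cv2.minAreaRect(Q[:,:2].astype(np.float32))
    return Q,r,k
E
python3 - <<'E'
from h import *
s=state();print(s['time_s'],s['tool_pos'],s['eef_rot'],s['joint_pos'],s['grip_width'])
g=snap('wrist')
Q,r,k=castpose(g,(564,-337),3);print(len(Q),r,Q[:,2].min(),Q[:,2].max(),Q.min(0),Q.max(0))
cv2.imwrite('pics/pan.png',rect(g,(570,-350),13,560,3.5)[:,:,::-1])
E
```

```text
9.3667 [ 549.66425588 -340.15634428  224.16018319] [-3.14126429e+00 -2.63979202e-04  1.55156141e+00] [-0.06667732  0.58317716  0.84326037  1.57488383 -0.45841946  1.1926034
  0.84759594] 75.27971790707888
5495 ((566.7457275390625, -338.3407897949219), (112.23274993896484, 65.43177032470703), 1.227706789970398) 10.793849365725634 339.27360569978737 [ 510.30767554 -371.4999502    10.79384937] [ 622.75183347 -306.06647717  339.2736057 ]
```

View pics/pan.png

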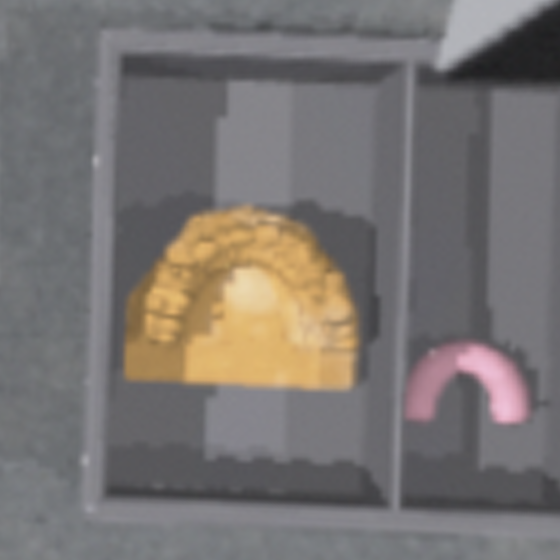

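```bash
python3 - <<'E'
from h import *
g=load('wrist');Q,r,k=castpose(g,(564,-337),3);Q=Q[Q[:,2]<40];print(len(Q),cv2.minAreaRect(Q[:,:2].astype(np.float32)),np.percentile(Q[:,2],[1,10,25,50,75,99]))
b=[]
for lo in range(-368,-308,6):
    m=(Q[:,1]>lo)&(Q[:,1]<lo+6);b.append([lo+3,Q[m,0].min(),Q[m,0].max(),Q[m][Q[m,0].argmin(),2]])
print(np.round(b,1).tolist())
E
```

```text
1746 ((565.133544921875, -339.46002197265625), (65.83277130126953, 49.9228630065918), 87.19965362548828) [11.45251711 12.4552888  13.17708973 15.62294303 23.92094188 28.94417867]
[[-365.0, 540.3, 576.0, 12.4], [-359.0, 539.2, 583.5, 12.5], [-353.0, 540.6, 586.0, 12.7], [-347.0, 540.7, 587.1, 12.1], [-341.0, 540.9, 590.1, 13.1], [-335.0, 541.0, 590.1, 11.3], [-329.0, 541.1, 589.0, 12.6], [-323.0, 541.3, 586.5, 13.8], [-317.0, 541.4, 580.0, 12.2], [-311.0, 541.6, 574.0, 12.0]]
```

Emit:
move_arm(
  moves="0 0 0.9 1 17 35 0.45; 0 0 0.9 1 17 75 0.45; 0 0 0.9 1 17 110 0.45; 0 0 0.9 1 17 135 0.45; 0 0 0.9 1 17 155 0.45; 0 0 0.9 1 17 170 0.45; 0 0 0.9 1 17 182 0.45; 0 0 0.9 1 17 192 0.45; 0 0 0.9 1 17 199 0.45; 0 0 0.9 1 17 201 0.45",
)

```text
time_s: 10.25
tool_pos: [566.7, -339.8, 22.9]
eef_rot: [-3.141, -0.0, 1.534]
contact_force: [-0.3, 0.6, -0.4]
grip_width: 68.1
grip_force: 0.0
```

Emit:
move_arm(
  moves="0 0 0 0 0 0 -1; 0 0 0 0 0 0 -1; 0 0 0 0 0 0 -1; 0 0 0 0 0 0 -1; 0 0 0 0 0 0 -1; 0 0 0 0 0 0 -1; 0 0 0 0 0 -5 -1; 0 0 0 0 0 -15 -1; 0 0 0 0 0 -30 -1; 0 0 0 0 0 -50 -1",
  squeeze=20,
)

```text
time_s: 11.08
tool_pos: [566.3, -339.7, 74.4]
eef_rot: [-3.141, -0.0, 1.534]
contact_force: [1.0, 0.3, -0.8]
grip_width: 50.3
grip_force: 20.0
```

Emit:
move_arm(
  moves="0 0 0 0 -30 -15 -1; 0 0 -3 2 -60 -15 -1; 0 0 -10 3 -90 -15 -1; 0 0 -17 4.5 -115 -15 -1; 0 0 -24 4.5 -135 -15 -1; 0 0 -31 4.5 -141.5 -15 -1; 0 0 -38 4.5 -141.5 0 -1; 0 0 -45 4.5 -141.5 10 -1; 0 0 -52 4.5 -141.5 15 -1; 0 0 -59 4.5 -141.5 20 -1",
)

```text
time_s: 11.92
tool_pos: [425.7, -330.5, 54.4]
eef_rot: [3.142, 0.001, 2.569]
contact_force: [0.3, -0.8, -0.2]
grip_width: 50.1
grip_force: 20.0
```

Emit:
move_arm(
  moves="0 0 0 0 0 12 -1; 0 0 0 0 0 22 -1; 0 0 0 0 0 28 -1; 0 0 0 0 0 32 -1; 0 0 0 0 0 33 -1; 0 0 0 0 0 33.5 -1; 0 0 0 0 0 33.5 0.3; 0 0 0 0 0 33.5 0.5; 0 0 0 0 0 33.5 0.5; 0 0 0 0 0 33.5 0.5",
)

```text
time_s: 12.75
tool_pos: [425.6, -330.2, 20.0]
eef_rot: [-3.141, 0.0, 2.563]
contact_force: [0.5, 0.2, 0.7]
grip_width: 70.3
grip_force: 0.0
```

Emit:
move_arm(
  moves="0 0 0 0 0 -25 0.7; 0 0 0 0 0 -60 1; 0 0 7 0 0 -100 1; 0 0 14 0 0 -130 1; 0 0 21 0 0 -140 1; 0 0 28 0 0 -140 1; 0 0 35 0 0 -140 1; 0 0 42 0 0 -140 1; 0 0 49 0 0 -140 1; 0 0 56 0 0 -140 1",
)

```text
time_s: 13.58
tool_pos: [425.5, -330.1, 160.0]
eef_rot: [3.141, 0.0, 1.58]
contact_force: [0.6, -0.5, 0.2]
grip_width: 94.4
grip_force: 0.0
```

Emit:
move_arm(
  moves="0 0 7 0 0 0 1; 0 0 14 0 0 0 1; 0 0 21 0 0 0 1; 0 0 28 0 0 0 1; 0 0 34 0 0 0 1; 0 0 34 0 0 0 1; 0 0 34 0 0 0 1; 0 0 34 0 0 0 1; 0 0 34 0 0 0 1; 0 0 34 0 0 0 1",
)

```text
time_s: 14.42
tool_pos: [425.4, -330.2, 160.1]
eef_rot: [3.141, -0.0, 0.994]
contact_force: [-0.5, -0.7, 0.2]
grip_width: 93.9
grip_force: 0.0
```

```bash
python3 - <<'E'
from h import *
s=state();print(s['time_s'],s['tool_pos'],s['eef_rot'],s['joint_pos'],s['grip_width'])
g=snap('wrist');h=s['eef_rot'][2]
Q,r,k=castpose(g,(425,-330),0,50);Q=Q[Q[:,2]<40];print(len(Q),cv2.minAreaRect(Q[:,:2].astype(np.float32)),np.percentile(Q[:,2],[1,50,99]))
e=np.array([np.cos(h),np.sin(h)]);f=np.array([-e[1],e[0]]);q=Q[:,:2]-[425.6,-330.2];a=q@e;b=q@f
for lo in range(-36,36,6):
    m=(b>lo)&(b<lo+6)
    if m.sum()>3: print(lo+3,a[m].min().round(1),a[m].max().round(1),end=' | ')
print();
for lo in range(-28,28,4):
    m=(a>lo)&(a<lo+4)
    if m.sum()>3: print(lo+2,b[m].min().round(1),b[m].max().round(1),end=' | ')
cv2.imwrite('pics/bench.png',rect(g,(425,-330),10,500,4)[:,:,::-1])
E
```

```text
14.4167 [ 425.44852869 -330.23638004  160.08767757] [ 3.14137436e+00 -2.30826862e-04  9.94387168e-01] [-0.1492097   0.50384777  0.97527773  1.91362237 -0.49915484  0.98901722
  0.47767425] 93.94839936688238
2441 ((424.5675048828125, -329.46734619140625), (50.215858459472656, 65.13773345947266), 56.859901428222656) [ 8.61934013 13.62446589 26.00430353]
-33 -23.5 -2.0 | -27 -24.8 9.0 | -21 -24.8 16.5 | -15 -24.7 22.1 | -9 -24.7 23.0 | -3 -25.1 25.2 | 3 -24.9 25.2 | 9 -24.8 23.8 | 15 -25.0 23.0 | 21 -24.9 19.7 | 27 -24.8 11.6 | 33 -25.0 2.4 | 
-26 -29.4 32.8 | -22 -30.5 33.9 | -18 -30.4 33.7 | -14 -29.5 33.6 | -10 -31.3 32.9 | -6 -31.2 33.4 | -2 -31.2 33.3 | 2 -28.7 32.1 | 6 -25.3 28.8 | 10 -24.0 27.6 | 14 -20.5 23.4 | 18 -18.5 20.3 | 22 -15.2 16.4 | 26 -2.0 5.1 |
```

View pics/bench.png

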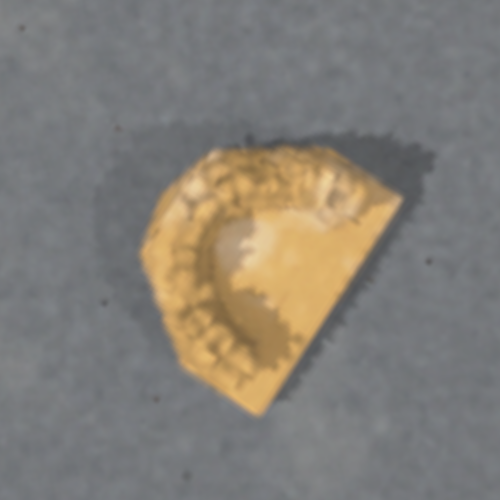

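The cast lies flat with heading 0.99 rad, its centre at (270,280) in the picture and its straight heel at lower right. Next I regrip across the sides, 10 mm behind the origin.

Emit:
move_arm(
  moves="0 0 0 -10 -1 35 1; 0 0 0 -10 -1 65 1; 0 0 0 -10 -1 90 1; 0 0 0 -10 -1 108 1; 0 0 0 -10 -1 120 1; 0 0 0 -10 -1 130 1; 0 0 0 -10 -1 136 1; 0 0 0 -10 -1 139.5 1; 0 0 0 -10 -1 139.5 1; 0 0 0 -10 -1 139.5 1",
)

```text
time_s: 15.3
tool_pos: [419.5, -338.3, 21.1]
eef_rot: [3.141, 0.0, 0.993]
contact_force: [-0.9, 0.8, -0.1]
grip_width: 94.0
grip_force: 0.0
```

Emit:
move_arm(
  moves="0 0 0 0 0 0 -1; 0 0 0 0 0 0 -1; 0 0 0 0 0 0 -1; 0 0 0 0 0 0 -1; 0 0 0 0 0 0 -1; 0 0 0 0 0 0 -1; 0 0 0 0 0 0 -1; 0 0 0 0 0 -5 -1; 0 0 0 0 0 -20 -1; 0 0 0 0 0 -45 -1",
  squeeze=20,
)

```text
time_s: 16.13
tool_pos: [418.1, -337.6, 65.5]
eef_rot: [-3.139, 0.001, 0.992]
contact_force: [0.1, 0.5, -0.9]
grip_width: 65.3
grip_force: 20.0
```

Emit:
move_arm(
  moves="0 0 0 0 0 -30 -1; 0 0 -5 0 0 -65 -1; 0 0 -12 0 0 -100 -1; 0 0 -19 0 0 -130 -1; 0 0 -26 0 0 -150 -1; 0 0 -33 0 0 -150 -1; 0 0 -40 0 0 -150 -1; 0 0 -47 0 0 -150 -1; 0 0 -54 0 0 -150 -1; 0 0 -61 0 0 -150 -1",
)

```text
time_s: 16.97
tool_pos: [418.7, -338.2, 216.7]
eef_rot: [3.142, 0.001, 2.063]
contact_force: [-0.0, 0.1, -0.9]
grip_width: 65.2
grip_force: 20.0
```

Emit:
move_arm(
  moves="0 0 -6 20 18 0 -1; 0 0 -12 45 41 0 -1; 0 0 -18 70 64 0 -1; 0 0 -24 95 87 0 -1; 0 0 -30 120 110 0 -1; 0 0 -36 145 133 0 -1; 0 0 -42 170 156 0 -1; 0 0 -48 195 179 0 -1; 0 0 -49.7 220 202 0 -1; 0 0 -49.7 240 220 0 -1",
)

```text
time_s: 17.8
tool_pos: [501.5, -21.0, 216.6]
eef_rot: [-3.142, 0.001, 2.928]
contact_force: [0.4, -0.0, -0.6]
grip_width: 65.7
grip_force: 20.0
```

Emit:
move_arm(
  moves="0 0 0 0 30 0 -1; 0 0 0 -2 60 0 -1; 0 0 0 -4 90 0 -1; 0 0 0 -6 120 0 -1; 0 0 0 -8 150 0 -1; 0 0 0 -8 175 0 -1; 0 0 0 -8 188 0 -1; 0 0 0 -8 188 20 -1; 0 0 0 -8 188 50 -1; 0 0 0 -8 188 75 -1",
)

```text
time_s: 18.63
tool_pos: [549.7, 158.0, 140.2]
eef_rot: [-3.141, 0.001, 2.924]
contact_force: [-0.4, 0.3, -1.4]
grip_width: 65.7
grip_force: 20.0
```

```bash
python3 - <<'E'
from h import *
s=state();print(s['time_s'],s['tool_pos'],s['eef_rot'],s['joint_pos'],s['contact_force'])
g=snap('wrist')
cv2.imwrite('pics/hover.png',cv2.resize(g['frame'][140:390,180:480,::-1],None,fx=2.4,fy=2.4))
v,u=np.mgrid[0:400,0:640];W=wpx(g,u,v)
k=(abs(W[...,2]-34.5)<1.5)&(np.hypot(W[...,0]-457,W[...,1]-178.8)<40)&(g['z_map']>0);print('housing',cv2.minAreaRect(W[k][:,:2].astype(np.float32)),k.sum())
k=(abs(W[...,2]-30)<1.5)&(np.hypot(W[...,0]-540,W[...,1]-161)<55)&(g['z_map']>0);Q=W[k][:,:2];print('plate',k.sum(),cv2.minAreaRect(Q.astype(np.float32)))
a=-.211;q=(Q-[457,178.8]);x=q@[np.cos(a),np.sin(a)];y=q@[-np.sin(a),np.cos(a)]
for lo in range(52,84,4):
    m=(x>lo)&(x<lo+4);print(lo+2,m.sum(),y[m].min() if m.any() else '',y[m].max() if m.any() else '')
E
```

```text
18.6333 [549.65390921 157.9964338  140.21344554] [-3.14105142e+00  1.35314381e-03  2.92429683e+00] [-0.6220782   0.43473117  0.36483763  1.83505691 -0.19078438  0.90521895
  1.18345683] [-0.41994531  0.34958603 -1.38668688]
housing ((457.3453674316406, 179.0659637451172), (44.74979019165039, 42.284034729003906), 77.78108978271484) 1185
plate 2099 ((531.5333251953125, 162.72894287109375), (67.83911895751953, 41.15842056274414), 77.51842498779297)
54 1 29.32608870428409 29.32608870428409
58 307 -33.80554200889757 33.930365844126975
62 342 -33.91368151808906 33.02838390774652
66 297 -33.09358435996887 33.12631424774409
70 349 -33.20582700018268 33.170386141149756
74 301 -33.42352624029105 33.25417669415167
78 266 -33.48249802296439 33.276713464558675
82 124 -33.65220042664515 33.28480641095624
```

Emit:
move_arm(
  moves="0 0 -0.4 4 0.9 0 -1; 0 0 -0.4 4 0.9 10 -1; 0 0 -0.4 4 0.9 25 -1; 0 0 -0.4 4 0.9 40 -1; 0 0 -0.4 4 0.9 52 -1; 0 0 -0.4 4 0.9 60 -1; 0 0 -0.4 4 0.9 66 -1; 0 0 -0.4 4 0.9 68 -1; 0 0 -0.4 4 0.9 68 -1; 0 0 -0.4 4 0.9 68 -1",
)

```text
time_s: 19.52
tool_pos: [546.2, 160.7, 73.0]
eef_rot: [3.141, 0.001, 2.932]
contact_force: [-0.8, 0.5, -0.5]
grip_width: 65.5
grip_force: 20.0
```

```bash
cat >> h.py <<'E'
def art(p,a=-.211):
    q=np.asarray(p)[...,:2]-[457.,178.8];return np.stack([q@[np.cos(a),np.sin(a)]-88,q@[-np.sin(a),np.cos(a)]],-1)
E
python3 - <<'E'
from h import *
s=state();print(s['time_s'],s['tool_pos'],art(s['tool_pos']),s['eef_rot'],s['contact_force'])
g=snap('wrist');Q,r,k=castpose(g,(539,161.5),30,45);Q=Q[Q[:,2]<75];A=art(Q);print(len(Q),np.percentile(Q[:,2],[1,50,99]),A.min(0),A.max(0))
for lo in range(-34,24,6):
    m=(A[:,0]>lo)&(A[:,0]<lo+6)
    if m.sum()>3: print(lo+3,A[m,1].min().round(1),A[m,1].max().round(1),end=' | ')
E
```

```text
19.5167 [546.21995709 160.65340308  72.96839851] [3.04181764 0.94189281] [3.14138609e+00 5.21596900e-04 2.93185770e+00] [-0.75712662  0.46548304 -0.49093395]
5999 [60.93648815 64.04960039 74.86253745] [-32.6456842  -32.39580336] [18.22577582 34.23206396]
-31 -13.9 15.8 | -25 -18.7 21.2 | -19 -23.9 25.4 | -13 -26.9 29.8 | -7 -32.4 34.2 | -1 -32.0 34.1 | 5 -31.6 33.6 | 11 -31.9 33.5 | 17 -31.9 33.2 |
```

Emit:
move_arm(
  moves="0 0 0 0 -0.9 8 -1; 0 0 0 0 -0.9 14 -1; 0 0 0 0 -0.9 18 -1; 0 0 0 0 -0.9 20 -1; 0 0 0 0 -0.9 21 -1; 0 0 0 0 -0.9 21.7 -1; 0 0 0 -1 -0.9 21.7 -1; 0 0 0 -2 -0.9 21.7 -1; 0 0 0 -2.5 -0.9 21.7 -1; 0 0 0 -2.5 -0.9 21.7 -1",
)

```text
time_s: 20.4
tool_pos: [548.4, 159.2, 50.9]
eef_rot: [3.142, 0.0, 2.932]
contact_force: [0.0, 0.1, -0.5]
grip_width: 65.5
grip_force: 20.0
```

```bash
python3 - <<'E'
from h import *
s=state();print(s['time_s'],s['tool_pos'],art(s['tool_pos']),s['eef_rot'],s['contact_force'])
E
```

```text
20.4 [548.42587012 159.22048781  50.89896134] [5.49891453e+00 2.75841274e-03] [3.14151408e+00 3.71913953e-04 2.93183297e+00] [ 0.04674521  0.08304796 -0.5475759 ]
```

No contact with the rail yet. I'll creep back until it touches.

Emit:
move_arm(
  moves="0 0 0 -0.3 0 0 -1; 0 0 0 -0.5 0 0 -1; 0 0 0 -0.7 0 0 -1; 0 0 0 -0.9 0 0 -1; 0 0 0 -1 0 0 -1; 0 0 0 -1 0 0.2 -1; 0 0 0 -1 0 0.3 -1; 0 0 0 -1 0 0.3 -1; 0 0 0 -1 0 0.3 -1; 0 0 0 -1 0 0.3 -1",
)

```text
time_s: 21.23
tool_pos: [549.2, 159.0, 50.7]
eef_rot: [3.142, 0.0, 2.932]
contact_force: [-1.8, -0.3, 5.4]
grip_width: 65.9
grip_force: 20.0
```

Emit:
move_arm(
  moves="0 0 0 -0.3 0 0 -1; 0 0 0 -0.6 0 0 -1; 0 0 0 -0.9 0 0 -1; 0 0 0 -1 0 0 -1; 0 0 0 -1 0 0 -1; 0 0 0 -1 0 0 -1; 0 0 0 -1 0 0 -1; 0 0 0 -1 0 0 -1; 0 0 0 -1 0 0 -1; 0 0 0 -1 0 0 -1",
)

```text
time_s: 22.07
tool_pos: [549.4, 159.0, 50.6]
eef_rot: [-3.141, -0.001, 2.932]
contact_force: [-7.4, 0.3, 11.5]
grip_width: 65.7
grip_force: 20.0
```

Emit:
move_arm(
  moves="0 0 0 0 0 0 0.6; 0 0 0 0 0 0 0.6; 0 0 0 0 0 0 0.6; 0 0 0 1 0 0 0.8; 0 0 0 1 0 -10 0.8; 0 0 0 1 0 -30 0.8; 0 0 0 1 0 -60 0.8; 0 0 0 1 0 -90 0.8; 0 0 0 1 0 -100 0.8; 0 0 0 1 0 -100 0.8",
)

```text
time_s: 22.9
tool_pos: [550.5, 159.4, 153.7]
eef_rot: [3.139, 0.004, 2.932]
contact_force: [0.0, 0.6, -1.0]
grip_width: 84.3
grip_force: 0.0
```

```bash
python3 - <<'E'
from h import *
s=state();print(s['time_s'],s['tool_pos'],s['contact_force'],s['grip_width'])
g=snap('wrist');Q,r,k=castpose(g,(539,161.5),30,45);Q=Q[Q[:,2]<65];A=art(Q);print(len(Q),cv2.minAreaRect(Q[:,:2].astype(np.float32)),np.percentile(Q[:,2],[1,50,99]),A.min(0),A.max(0))
for lo in range(-34,24,6):
    m=(A[:,0]>lo)&(A[:,0]<lo+6)
    if m.sum()>3: print(lo+3,A[m,1].min().round(1),A[m,1].max().round(1),end=' | ')
print()
for lo in range(-32,32,8):
    m=(A[:,1]>lo)&(A[:,1]<lo+8)
    if m.sum()>3: print(lo+4,A[m,0].max().round(1),end=' | ')
# frame from scene + top depth
for n in('top','scene'):
    g=snap(n);v,u=np.mgrid[0:400,0:640];W=px(g,u,v);A=art(W);k=(g['z_map']>0)&(A[...,0]>60)&(A[...,0]<200)&(abs(A[...,1])<25)&(W[...,2]>110)&(W[...,2]<310)
    P=np.c_[A[k],W[k][:,2]];print('\n',n,k.sum())
    for z in range(110,310,20):
        m=(P[:,2]>z)&(P[:,2]<z+20)
        if m.any(): print(z+10,m.sum(),np.percentile(P[m,0],[0,50,100]).round(),np.percentile(P[m,1],[0,50,100]).round(),end=' | ')
E
```

```text
22.9 [550.47104035 159.41885216 153.73932969] [ 0.04793891  0.62390323 -1.02829788] 84.30377182276274
3052 ((538.9874267578125, 160.73052978515625), (65.34074401855469, 50.48777770996094), 78.05156707763672) [38.6139995  44.35536165 55.93800189] [-29.28912599 -33.15980429] [21.25633292 32.19308602]
-31 -4.6 3.5 | -25 -17.2 17.7 | -19 -22.4 21.3 | -13 -25.8 26.6 | -7 -30.3 29.1 | -1 -33.2 32.0 | 5 -32.3 32.2 | 11 -32.6 31.4 | 17 -32.8 31.5 | 23 -32.8 30.7 | 
-28 21.3 | -20 21.1 | -12 21.1 | -4 21.1 | 4 21.1 | 12 20.1 | 20 21.2 | 28 20.2 | 
 top 847
120 89 [85. 90. 99.] [-22.  -1.  25.] | 140 6 [92. 94. 95.] [ 4.  8. 12.] | 160 14 [88. 89. 91.] [-3.  9. 23.] | 180 37 [ 79.  90. 124.] [-24.  12.  24.] | 200 199 [ 81.  99. 122.] [-25. -15.  25.] | 220 234 [ 84. 105. 129.] [-24.   2.  23.] | 240 63 [124. 127. 136.] [-10.  -1.  15.] | 260 71 [119. 134. 149.] [-11.  -1.  25.] | 280 134 [105. 135. 148.] [-9.  2. 24.] | 
 scene 388
120 68 [80. 88. 98.] [-25.  -2.  24.] | 140 37 [ 89.  95. 102.] [-12.  -3.  11.] | 160 4 [87. 92. 96.] [-22. -13.  -2.] | 180 2 [87. 88. 90.] [-21. -20. -19.] | 200 42 [ 87. 104. 119.] [-25. -18.  24.] | 220 95 [ 83. 111. 125.] [-24.  -1.  25.] | 240 43 [120. 126. 134.] [-17.  -4.  17.] | 260 45 [114. 131. 143.] [-14.  -3.  24.] | 280 52 [104. 132. 145.] [-13.   0.  25.] |
```

Cast is seated: heel at art x≈21 of 22 mm, y centre about −0.5 mm, angle matching the plate. Next I go over and behind the raised frame with the fingers closed.

Emit:
move_arm(
  moves="0 0 0 0 -0.6 -40 -0.5; 0 0 0 0 -0.6 -80 -1; 0 0 0 0 -0.6 -120 -1; 0 0 0 0 -0.6 -160 -1; 0 0 0 0 -0.6 -170 -1; 0 0 0 -20 -0.6 -170 -1; 0 0 0 -50 -0.6 -170 -1; 0 0 0 -80 -0.6 -170 -1; 0 0 0 -110 -0.6 -170 -1; 0 0 0 -140 -0.6 -170 -1",
  squeeze=10,
)

```text
time_s: 23.88
tool_pos: [687.0, 129.1, 318.6]
eef_rot: [-3.141, -0.002, 2.932]
contact_force: [-0.6, -0.2, 1.0]
grip_width: 21.3
grip_force: 0.0
```

Emit:
move_arm(
  moves="0 0 0 -15 0 0 -1; 0 0 0 -30 0 0 -1; 0 0 0 -30 0 0 -1; 0 0 0 -30 0 0 -1; 0 0 0 -30 0 0 -1; 0 0 0 -30 0 0 -1; 0 0 0 -30 0 0 -1; 0 0 0 -30 0 0 -1; 0 0 0 -30 0 0 -1; 0 0 0 -30 0 0 -1",
)

```text
time_s: 24.72
tool_pos: [715.2, 123.2, 320.7]
eef_rot: [3.141, 0.0, 2.932]
contact_force: [0.2, 0.3, -0.7]
grip_width: 0.5
grip_force: 0.0
```

```bash
python3 - <<'E'
from h import *
s=state();print(s['time_s'],s['tool_pos'],art(s['tool_pos']),s['eef_rot'],s['joint_pos'],s['contact_force'],s['grip_width'])
E
```

```text
24.7167 [715.17275392 123.21765242 320.69515889] [176.08803583  -0.27849996] [3.14147572e+00 2.55173304e-04 2.93210296e+00] [-0.46148715  0.57526387  0.41995426  1.20350129 -0.22678608  1.4074455
  1.2957291 ] [ 0.23227702  0.25212358 -0.71038121] 0.5497694705288604
```

Emit:
move_arm(
  moves="0 0 0 0 0 25 -1; 0 0 0 0 0 45 -1; 0 0 0 0 0 52 -1; 0 0 0 6 0 52 -1; 0 0 0 12 0 52 -1; 0 0 0 17 0 52 -1; 0 0 0 22 0 52 -1; 0 0 0 27 0 52 -1; 0 0 0 32 0 52 -1; 0 0 0 36 0 52 -1",
)

```text
time_s: 25.55
tool_pos: [679.7, 130.7, 269.1]
eef_rot: [3.141, 0.001, 2.932]
contact_force: [2.9, -0.3, 1.2]
grip_width: 0.6
grip_force: 1.4
```

Emit:
move_arm(
  moves="0 0 0 6 0 0 -1; 0 0 0 13 0 0 -1; 0 0 0 20 0 0 -1; 0 0 0 27 0 0 -1; 0 0 0 34 0 0 -1; 0 0 0 41 0 0 -1; 0 0 0 48 0 0 -1; 0 0 0 55 0 0 -1; 0 0 0 61 0 0 -1; 0 0 0 67 0 0.5 -1",
)

```text
time_s: 26.38
tool_pos: [613.8, 144.7, 267.8]
eef_rot: [-3.141, -0.0, 2.932]
contact_force: [1.9, -0.1, -1.3]
grip_width: 0.7
grip_force: 1.0
```

Emit:
move_arm(
  moves="0 0 0 8 0 1.5 -1; 0 0 0 16 0 3.5 -1; 0 0 0 23 0 5.5 -1; 0 0 0 30 0 8 -1; 0 0 0 37 0 11 -1; 0 0 0 44 0 14 -1; 0 0 0 51 0 17.5 -1; 0 0 0 58 0 21 -1; 0 0 0 64 0 25 -1; 0 0 0 70 0 29.5 -1",
)

```text
time_s: 27.22
tool_pos: [545.4, 159.2, 238.1]
eef_rot: [-3.142, 0.0, 2.932]
contact_force: [0.7, 0.4, 1.0]
grip_width: 0.4
grip_force: 0.8
```

```bash
python3 - <<'E'
from h import *
s=state();print(s['time_s'],s['tool_pos'],art(s['tool_pos']),s['eef_rot'],s['joint_pos'],s['contact_force'],s['wrist_torque'])
E
```

```text
27.2167 [545.44523911 159.23556559 238.09651402] [ 2.5812302  -0.60675508] [-3.14152606e+00  2.11831837e-06  2.93202064e+00] [-0.66757732  0.31734238  0.40770324  1.75252236 -0.13919839  1.10018716
  1.14647902] [0.68614363 0.35962326 0.97666273] [-0.10725936 -0.23240059  0.03505864]
```

Emit:
move_arm(
  moves="0 0 0 7.2 0.2 4.6 -1; 0 0 0 13.1 0.4 9.7 -1; 0 0 0 18.8 0.5 15.1 -1; 0 0 0 24.1 0.5 20.9 -1; 0 0 0 29.2 0.5 26.9 -1; 0 0 0 33.9 0.5 33.2 -1; 0 0 0 38.4 0.5 39.6 -1; 0 0 0 42.5 0.5 46.4 -1; 0 0 0 46.2 0.5 53.2 -1; 0 0 0 49.6 0.5 60.3 -1",
)

```text
time_s: 28.05
tool_pos: [497.3, 170.0, 177.5]
eef_rot: [-3.141, -0.0, 2.932]
contact_force: [-0.9, -0.7, 0.7]
grip_width: 0.2
grip_force: 0.6
```

Emit:
move_arm(
  moves="0 0 0 3 0 7 -1; 0 0 0 5.8 0 14.5 -1; 0 0 0 8.1 0 22 -1; 0 0 0 10.1 0 29 -1; 0 0 0 11 0 34 -1; 0 0 0 11.9 0 38 -1; 0 0 0 12.4 0 41 -1; 0 0 0 12.8 0 43.5 -1; 0 0 0 13 0 45.5 -1; 0 0 0 13 0 46.5 -1",
)

```text
time_s: 28.88
tool_pos: [484.9, 172.6, 131.5]
eef_rot: [-3.141, -0.0, 2.932]
contact_force: [-0.1, -0.2, 1.1]
grip_width: 0.4
grip_force: 0.5
```

```bash
python3 - <<'E'
from h import *
s=state();print(s['time_s'],s['tool_pos'],art(s['tool_pos']),s['contact_force'])
g=snap('wrist');cv2.imwrite('pics/near.png',cv2.resize(g['frame'][:,:,::-1],(800,500)))
v,u=np.mgrid[0:400,0:640];W=wpx(g,u,v);A=art(W);k=(g['z_map']>0)&(abs(A[...,1])<9)&(A[...,0]<-76)&(A[...,0]>-100)&(W[...,2]>70);P=np.c_[A[k],W[k][:,2]]
for x in range(-100,-76,4):
    m=(P[:,0]>x)&(P[:,0]<x+4);print(x+2,m.sum(),np.percentile(P[m,2],[0,50,100]).round(1) if m.any() else '')
E
```

```text
28.8833 [484.89152679 172.57834841 131.48850095] [-59.42400326  -0.24212685] [-0.1425313  -0.15625189  1.12885307]
-98 216 [111.9 115.9 119.7]
-94 2460 [114.8 227.4 237.3]
-90 1571 [115.7 235.3 237.9]
-86 1431 [115.5 235.4 251.1]
-82 3839 [114.9 247.5 253.4]
-78 1445 [113.5 236.4 253.6]
```

View pics/near.png

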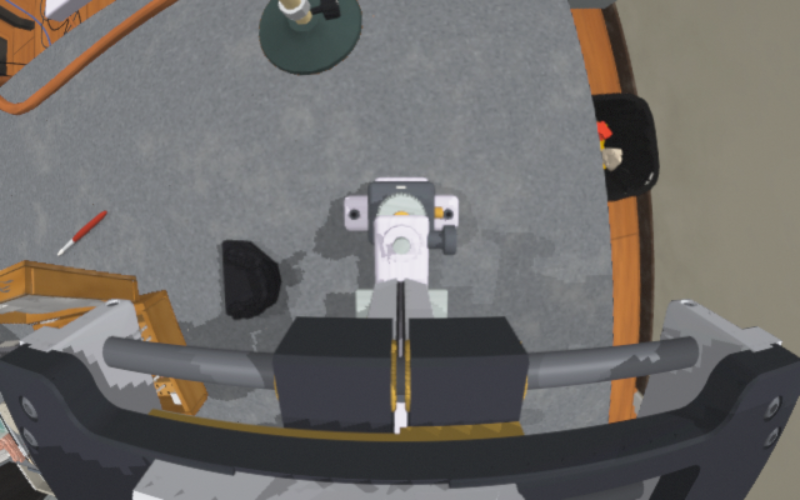

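The beam is nearly closed, with its boss at (402,243), the dial visible at (402,207) and the fingertips on the beam. I lower it slowly.

Emit:
move_arm(
  moves="0 0 0 0 0 1.5 -1; 0 0 0 0 0 3 -1; 0 0 0 0 0 4.5 -1; 0 0 0 0 0 5.5 -1; 0 0 0 0 0 6.5 -1; 0 0 0 0 0 7 -1; 0 0 0 0 0 7.5 -1; 0 0 0 0 0 8 -1; 0 0 0 0 0 8 -1; 0 0 0 0 0 8 -1",
)

```text
time_s: 29.77
tool_pos: [485.0, 172.6, 123.7]
eef_rot: [-3.142, 0.0, 2.932]
contact_force: [-0.5, -0.5, 0.1]
grip_width: 0.3
grip_force: 0.0
```

Emit:
move_arm(
  moves="0 0 0 0 0 0.5 -1; 0 0 0 0 0 1 -1; 0 0 0 0 0 1.5 -1; 0 0 0 0 0 2 -1; 0 0 0 0 0 2.5 -1; 0 0 0 0 0 3 -1; 0 0 0 0 0 3.3 -1; 0 0 0 0 0 3.6 -1; 0 0 0 0 0 3.8 -1; 0 0 0 0 0 4 -1",
)

```text
time_s: 30.6
tool_pos: [484.9, 172.6, 119.7]
eef_rot: [-3.142, -0.0, 2.932]
contact_force: [-0.8, -0.8, 3.6]
grip_width: 0.5
grip_force: 1.1
```

Emit:
move_arm(
  moves="0 0 0 0 0 0.3 -1; 0 0 0 0 0 0.6 -1; 0 0 0 0 0 0.9 -1; 0 0 0 0 0 1.2 -1; 0 0 0 0 0 1.5 -1; 0 0 0 0 0 1.5 -1; 0 0 0 0 0 1.5 -1; 0 0 0 0 0 1.5 -1; 0 0 0 0 0 1.5 -1; 0 0 0 0 0 1.5 -1",
)

```text
time_s: 31.43
tool_pos: [484.9, 172.6, 118.6]
eef_rot: [3.141, -0.0, 2.932]
contact_force: [-4.8, -1.4, 13.4]
grip_width: 0.2
grip_force: 6.0
```

Emit:
move_arm(
  moves="0 0 0 0 0 -1 -1; 0 0 0 0 0 -5 -1; 0 0 0 0 0 -20 -1; 0 0 0 0 0 -50 -1; 0 0 0 0 0 -90 -1; 0 0 0 0 0 -120 -1; 0 0 0 20 0 -120 -1; 0 0 0 40 0 -120 -1; 0 0 0 60 0 -120 -1; 0 0 0 60 0 -120 -1",
)

```text
time_s: 32.27
tool_pos: [423.8, 185.9, 238.5]
eef_rot: [3.141, -0.001, 2.934]
contact_force: [0.7, 0.9, 0.3]
grip_width: 0.4
grip_force: 0.0
```

```bash
python3 - <<'E'
from h import *
s=state();print(s['time_s'],s['tool_pos'],art(s['tool_pos']),s['contact_force'])
g=snap('wrist');v,u=np.mgrid[0:400,0:640];W=wpx(g,u,v);A=art(W)
for x in range(-98,-40,6):
    k=(g['z_map']>0)&(abs(A[...,1])<10)&(abs(A[...,0]-x)<3)&(W[...,2]>85)&(W[...,2]<130);print(x,k.sum(),np.median(W[k][:,2]).round(1) if k.any() else '')
t=load('wrist');sc=snap('scene')
# dial/pin area in wrist cam, and scene crop
c=(np.abs(A[...,0]+88)<35)&(np.abs(A[...,1])<35)&(W[...,2]<130)&(g['z_map']>0);vv,uu=np.where(c);print(uu.min(),uu.max(),vv.min(),vv.max())
a=cv2.resize(g['frame'][vv.min():vv.max(),uu.min():uu.max(),::-1],(480,480),interpolation=cv2.INTER_CUBIC)
p=np.array(proj(sc,[500,170,60])).astype(int);b=cv2.resize(sc['frame'][p[1]-25:p[1]+25,p[0]-32:p[0]+32,::-1],(310,242),interpolation=cv2.INTER_CUBIC)
o=np.zeros((480,795,3),np.uint8);o[:,:480]=a;o[:242,485:]=b;cv2.imwrite('pics/final.png',o)
E
```

```text
32.2667 [423.75613033 185.85838473 238.46280919] [-1.21984879e+02 -6.06801729e-02] [0.65423461 0.85238468 0.32258807]
-98 122 102.2
-92 28 103.8
-86 0 
-80 0 
-74 0 
-68 0 
-62 0 
-56 0 
-50 0 
-44 0 
293 347 177 232
```

View pics/final.png

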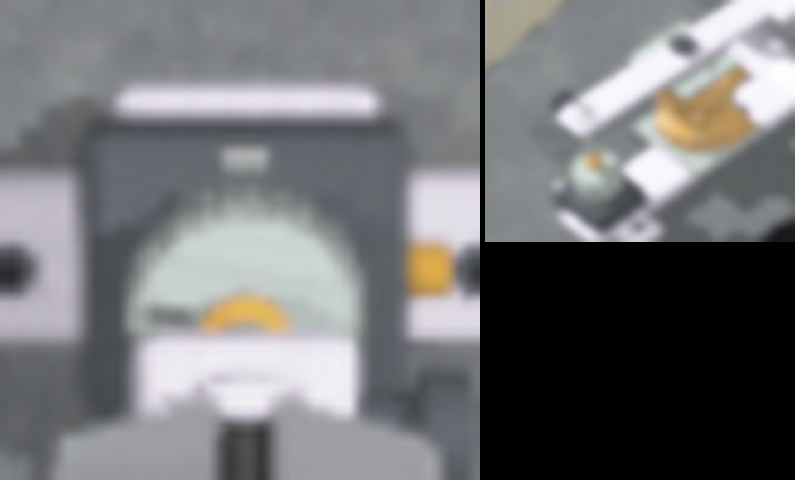

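Emit:
move_arm(
  moves="0 0 0 30 0 0 -1; 0 0 0 60 0 0 -1; 0 0 0 80 0 20 -1; 0 0 0 80 0 50 -1; 0 0 0 80 0 80 -1; 0 0 0 80 0 100 -1; 0 0 0 80 0 110 -1; 0 0 0 80 0 110 -1; 0 0 0 80 0 110 -1; 0 0 0 80 0 110 -1",
)

```text
time_s: 33.2
tool_pos: [348.8, 201.9, 128.9]
eef_rot: [3.141, 0.001, 2.931]
contact_force: [-0.2, -1.1, -0.0]
grip_width: 0.6
grip_force: 0.0
```

```bash
python3 - <<'E'
from h import *
s=state();print(s['time_s'],s['tool_pos'],art(s['tool_pos']),s['contact_force'])
g=snap('wrist');R=np.array(g['R']);t=np.array(g['t']);a=-.211
e=np.array([np.cos(a),np.sin(a),0]);D=np.array([457,178.8,0.]);print('cam art',art(-R.T@t),(-R.T@t)[2])
hsv=cv2.cvtColor(g['frame'],cv2.COLOR_RGB2HSV)
for z in np.arange(54,112,1.5):
    X=D-4*e+[0,0,z];c=R@X+t;rr=np.hypot(*c[:2]);k=g['fx']*np.arctan2(rr,c[2])/rr;u,v=int(round(g['cx']+k*c[0])),int(round(g['cy']+k*c[1]))
    w=wpx(g,np.array(u),np.array(v));print(z,(u,v),g['frame'][v,u-3:u+4:3].tolist(),art(w).round(1),w[2].round(1))
E
```

```text
33.2 [348.8364973  201.87461155 128.89018883] [-1.98597345e+02 -9.06668747e-02] [-0.16655615 -1.14612995 -0.00459557]
cam art [-2.65763020e+02  7.91771258e-02] 291.14044613102624
54.0 (320, 321) [[163, 160, 144], [180, 170, 147], [171, 164, 138]] [-92.5  -0.1] 54.3
55.5 (320, 322) [[143, 128, 99], [161, 133, 82], [164, 140, 92]] [-92.5  -0.1] 55.9
57.0 (320, 323) [[132, 107, 58], [154, 122, 58], [160, 126, 61]] [-92.5  -0.1] 57.5
58.5 (320, 324) [[130, 103, 49], [163, 127, 58], [155, 122, 54]] [-95.5  -0.1] 63.0
60.0 (320, 325) [[142, 112, 50], [208, 160, 71], [169, 132, 58]] [-93.8  -0.1] 62.3
61.5 (320, 326) [[178, 138, 62], [229, 185, 79], [198, 153, 67]] [-93.8  -0.1] 63.9
63.0 (320, 327) [[208, 161, 71], [239, 203, 86], [221, 174, 74]] [-92.4  -0.1] 63.5
64.5 (320, 328) [[201, 156, 70], [228, 189, 97], [227, 183, 80]] [-92.1  -0.1] 64.7
66.0 (320, 329) [[171, 139, 83], [174, 156, 123], [215, 175, 99]] [-92.5  -0.1] 66.7
67.5 (320, 330) [[147, 131, 102], [139, 141, 137], [181, 166, 135]] [-92.2  -0.1] 67.8
69.0 (320, 331) [[131, 127, 114], [130, 134, 133], [162, 164, 157]] [-91.4
[... 1683 characters left out ...]
62, 50], [68, 61, 49]] [-222.4    0. ] 243.2
100.5 (320, 354) [[47, 49, 50], [47, 48, 51], [47, 49, 51]] [-222.6    0. ] 243.7
102.0 (320, 356) [[45, 47, 50], [44, 46, 49], [46, 48, 51]] [-221.6    0. ] 243.2
103.5 (320, 357) [[46, 48, 51], [46, 48, 50], [45, 47, 50]] [-221.8    0. ] 243.7
105.0 (320, 358) [[44, 46, 49], [42, 46, 49], [43, 47, 49]] [-221.3    0. ] 243.5
106.5 (320, 359) [[42, 45, 48], [43, 45, 47], [45, 47, 50]] [-222.3    0. ] 244.9
108.0 (320, 361) [[43, 44, 49], [46, 48, 50], [46, 47, 50]] [-221.8    0. ] 245.0
109.5 (320, 362) [[45, 47, 50], [44, 46, 49], [46, 48, 50]] [-221.8    0. ] 245.3
111.0 (320, 363) [[44, 46, 49], [45, 47, 49], [45, 47, 50]] [-221.5    0. ] 245.2
```

The pin's steel meets the brass screw top at z≈64–65 mm with no gap, and the arm is clear of everything.

```bash
python3 -c "
from cell import *
print(finish_job())"
```

```text
the job is handed in; nothing more can be done
None
```

The job is handed in at about 33 s: the dial was turned home and backed out four clicks, the tan cast is seated heel to the rail, and the upper frame is closed with its pin on the stop screw; no verdict came back.

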